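# Lay an LED module on the sloping inspection rail

## Robot

A 6-joint arm with a two-finger parallel gripper is mounted at the origin on the work surface. World frame = base frame: x ahead of the robot, y to its left, z up, the work surface at z = 0. Lengths are in m, angles in rad, forces in N, time in s.
With the tool pointing down it reaches from about 0.25 to 0.8 m from the base axis. Payload 8.5 kg.
Tool frame: the origin (TCP) lies midway between the tips of the shut fingers; the grasp point (between the pads) lies 19 mm behind it; z points along the fingers, y is the line along which they close (so a half turn about z gives the same grasp; the last joint's range is limited). The gripper opens to 85 mm and grips with 20 to 120 N. Pads are 22 mm wide; open, the fingers measure 114 mm over their backs; the gripper's body (76 mm by 85 mm) begins 54 mm behind the grasp point. The pads swing forward as they close: fully open they stand 13 mm farther back than shut.
Start: joints at [1.149, 0.238, -0.013, 1.319, 0, 1.571], TCP at [0.215, 0.479, 0.231] pointing down, gripper open.
Joint ranges: [-2.66, 2.66], [-1.03, 1.9], [-1.14, 1.46], [-1.82, 2.27], [-1.45, 1.34], [-3.14, 3.14]. Speed limits (rad/s): [2.22, 2.22, 2.79, 3.14, 3.14, 3.14].

## Interface

Orientations are given as a unit quaternion [x, y, z, w].
In Python, from workcell import r gives the robot as it stands.
- The arm moves only by the tool play_rows, never from a script. Its argument "plan" is a list of rows, each a list of 7 numbers: the turn, a rotation vector about the tool's x, y, z in degrees, then the shift along the tool's x, y, z in m, then the opening, from -1 (shut) to 1 (fully open), so that 0 is half open. A call has 1 to 20 rows; each row is the pose to reach, as a shift and turn from the pose commanded when the call began, along the tool's axes at that moment; what a row does not reach only later rows make up. A row lasts 1/8 s, in which the tool goes at most 62.5 mm and 10.7 degrees, less where a joint would pass 70% of its speed; a pose out of reach is approached as far as the arm can. A call with a gripper value outside its range is refused whole. The fingers move at their own pace and stop on an object; "force" is the grip in N (left out, the last holds). Time passes only in rows, so rows that repeat a pose let the fingers close. It gives the time, the measured TCP pose, the force and the opening at its end, in the units of the state.
- r.read_state(): the state, without advancing time (a new reading comes with each control period).
- r.get_image(name): name is "scene" or "top"; returns (picture, depth): 420x560x3 uint8, blue, green, red; 420x560 float32, m along the optical axis (not along the pixel's ray), 0 where there is no reading.
- r.get_calibration(name): a dict with "fx", "fy", "cx", "cy" (pixels), "distortion" ([k1, k2, p1, p2, k3] as OpenCV has them; the pictures are not rectified), "pose" (4x4, takes a point from camera to world coordinates). Camera axes: x right, y down, z forward; pixel columns grow to the right and rows downward; lengths in m; the calibration is good to about 2 mm. A picture is of the moment at which its call begins. get_calibration takes no time and is no camera call.
- r.hand_in(): hands the job in, once; it reports no verdict.
The state is a dict: "clock": time; "qpos": joint angles; "joint_vel": joint speeds; "effort": joint torques, N m; "tcp_pos": TCP position; "ee_rot": TCP orientation; "contact_force": force on the tool from outside, world axes, zero at the start; "torque": the same for the moment, N m; "finger_gap": finger opening in m.
Only numpy, scipy, OpenCV 4.12 (cv2) and the standard library are available. Lean on these libraries where they do the work, as an engineer would, in place of code of your own. Each camera call takes 0.05 s, during which the arm holds its last target. There are 200 camera calls.

## Task

Take the light module with the four domed lenses out of the rack and lay it down flat on the grey foam mat, lenses up, letting go of it. Then pick it up again and set it, lenses still up, lengthwise on the narrow sloping rail of the inspection stand, centred across the rail, with its lower end resting against the stop; do not drop it. Leave the other two modules standing in the rack where they are.

Things in the scene. Friction and masses are not known exactly. Their poses are not given: they have to be found in the camera images.
- module: white metal LED module, plate 130 x 56 x 12 mm, 0.22 kg; front face has four clear domed lenses (21 mm wide, 8 mm high) on its long centre line, 24 and 48 mm either side of the middle; back flat. Starts on a long edge in one of the rack's grooves. Origin: middle of the edge it stands on, mid-thickness; x out of the lens face, y along its length, z up its width.
- module_mid (a point): centre of that module's plate (mid length, width and thickness), axes as module.
- ribbed: another module in the rack, same plate, with three long ribs 7 mm high instead of lenses. Origin and axes like module. Stays where it is.
- blank: another module in the rack, same plate with two bare flat faces. Origin and axes like module. Stays where it is.
- rack: black rack fixed to the table, base 200 (x) x 150 (y) x 8 mm; origin: centre of its underside. Three grooves along its y, at x = -64, 0, +64 mm, 15 mm wide between walls 14 mm high; the modules stand on the base in them, lens or rib side to rack +x, tops 64 mm above the table.
- mat: grey foam mat fixed to the table, 280 (x) x 200 (y) x 6 mm. Origin: centre of its underside. A screwdriver lies on it along its edge nearest the robot, about 115 mm from the mat's centre.
- stand: inspection stand fixed to the table: dark steel base plate 150 (x) x 100 (y) x 10 mm with two posts that carry the sloping rail. Origin: centre of its underside. A module in place has its plate centre 65 mm up the rail from the stop and 6 mm off the face, overhanging the rail by 14 mm on each side.
- rail: the stand's sloping bar, 28 mm wide, 10 thick; upper face rises at 20 degrees away from the robot side. Origin: on that face at its lower end, at the foot of the stop, mid-width, 60 mm above the table; x up the slope (face 117 mm long), y across, z square out of the face. The stop is a lip 28 mm wide just below x = 0, 10 mm higher than the face.
Mind the look-alikes: they are no part of the job. What is shaped like the module but orange is not meant.

How it is judged:
On the way:
1. the lens module lies flat on the foam mat, lenses up, let go and at rest (angle between module's own x axis and vertical below 0.12 rad and height (world z) of module_mid below 0.02 m and contact force between the fingers and module below 0.1 N and linear speed of module below 0.02 m/s and x of module_mid in the frame of mat between -0.14 and 0.14 m and y of module_mid in the frame of mat between -0.1 and 0.1 m), for 0.2 s.
At the end, for the whole second after the job is handed in: Lens module at rest on the rail, lenses up, back flat on it (0.08 rad), lengthwise (0.10 rad), within 8 mm of the rail's centre line, lower end within 8 mm of the stop. The ribbed and blank modules stand in the rack within 20 mm and 0.25 rad of their starts (x of module_mid in the frame of rail between 0.058 and 0.073 m and y of module_mid in the frame of rail between -0.008 and 0.008 m and z of module_mid in the frame of rail between 0.002 and 0.01 m and angle between the y axis of module and the x axis of rail, either way round below 0.1 rad and angle between the x axis of module and the z axis of rail, either way round below 0.08 rad and angle between module's own x axis and vertical below 0.6 rad and linear speed of module below 0.02 m/s and angular speed of module below 0.1 rad/s and distance of each of ribbed, blank from where it was at the start of the episode below 0.02 m and angle between each of ribbed, blank's own z axis and vertical below 0.25 rad); the robot touches nothing.
It fails at once if the lens module falls: it moves faster than 0.35 m/s, not held by the fingers, with its centre more than 60 mm above the table (contact force between the fingers and module below 0.05 N and linear speed of module above 0.35 m/s and height (world z) of module_mid above 0.06 m).
It fails at once if the ribbed or the blank module is tipped by more than 0.6 rad or moved by more than 40 mm (angle between any of ribbed, blank's own z axis and vertical above 0.6 rad or distance of any of ribbed, blank from where it was at the start of the episode above 0.04 m).
It also fails if it takes over 56 s, if anything falls off the work surface, if the arm or the gripper's body presses on something with over 40 N, if the wrist force passes 120 N, or if a joint passes its speed limit or range.

## Working session

There is one attempt and no reset: what is moved stays moved. The work goes in short steps, Python scripts to look and compute and a tool call to move; the robot and the scene stay as the last step left them, time stands still between calls to the robot, and variables do not carry over. Pictures are saved under pics/ and viewed, on a budget of 10 in all, crops included, one or two more only if the job needs it, and the job is handed in when it is done.

Besides the shell and the picture viewer there is one more tool, called after ">>>" as name(argument=value, ...) on one line, values as JSON. play_rows: Moves the arm, as the interface text tells. Its arguments: {"type":"object","properties":{"plan":{"type":"array","items":{"type":"array","items":{"type":"number"}}},"force":{"type":"number"}},"required":["plan"]}

```bash
mkdir -p pics; ls; python3 - <<'E'
from workcell import r
import cv2,numpy as np
for n in("scene","top"):
    p,d=r.get_image(n); c=r.get_calibration(n); np.savez(f"pics/{n}0.npz",p=p,d=d)
    print(n,{k:np.round(v,3).tolist() for k,v in c.items()})
    cv2.imwrite(f"pics/{n}0.png",p)
print(r.read_state())
E
```

```text
pics
scene {'fx': 414.575, 'fy': 414.575, 'cx': 282.707, 'cy': 209.37, 'distortion': [-0.068, 0.0, 0.0, 0.0, 0.0], 'pose': [[0.731, 0.587, -0.349, 0.948], [0.682, -0.638, 0.358, -0.31], [-0.013, -0.499, -0.866, 1.015], [0.0, 0.0, 0.0, 1.0]]}
top {'fx': 396.204, 'fy': 396.204, 'cx': 279.506, 'cy': 210.839, 'distortion': [-0.102, 0.0, 0.0, 0.0, 0.0], 'pose': [[0.01, -0.996, 0.083, 0.468], [-1.0, -0.01, 0.001, 0.112], [-0.0, -0.083, -0.997, 0.96], [0.0, 0.0, 0.0, 1.0]]}
{'clock': 0.1, 'qpos': array([ 1.14897433e+00,  2.38725042e-01, -1.41847357e-02,  1.31919699e+00,
        1.65710469e-05,  1.57082698e+00]), 'joint_vel': array([ 0.00045302, -0.00047147,  0.0016461 ,  0.00031699, -0.00103097,
        0.00050663]), 'effort': array([-1.05566731e-03, -5.39720857e+01,  3.47000062e+01,  1.34163178e-02,
       -8.55051326e-05,  8.18998927e-06]), 'tcp_pos': array([0.21478692, 0.4786359 , 0.23073392]), 'ee_rot': array([ 2.09365747e-01,  9.77837182e-01, -6.38967719e-04, -1.45262818e-04]), 'contact_force': array([0.71267389, 0.50832676, 0.529348  ]), 'torque': array([-0.01284007,  0.0173979 ,  0.03353179]), 'finger_gap': 0.085450858108536}
```

View pics/scene0.png

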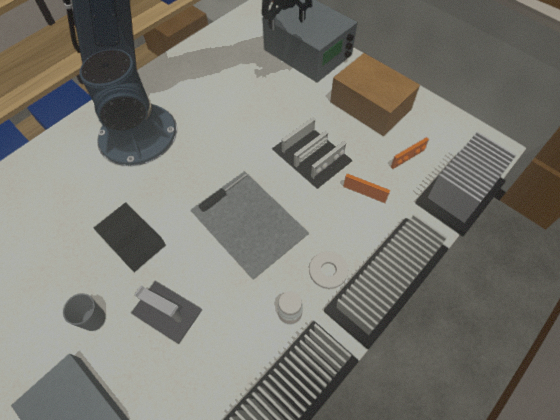

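View pics/top0.png

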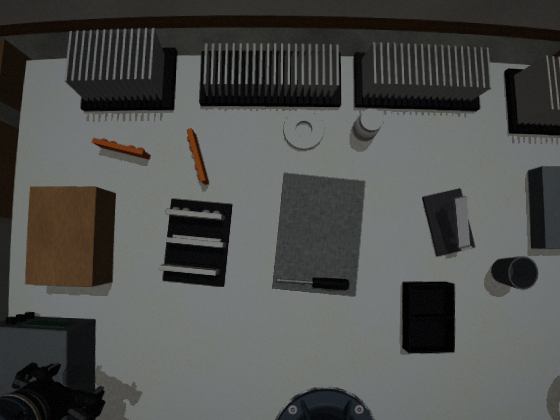

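The overview shows the rack at top px (198,242), the mat at (320,235) and the stand at (448,222). In the scene view the rack is at (312,152) and the stand at (165,310). I'll enlarge the rack and stand next.

```bash
cat > h.py <<'E'
import cv2,numpy as np
from workcell import r
def ray(n,uv):
    c=r.get_calibration(n); K=np.array([[c["fx"],0,c["cx"]],[0,c["fy"],c["cy"]],[0,0,1.]])
    P=np.array(c["pose"]); q=cv2.undistortPoints(np.float64(uv).reshape(-1,1,2),K,np.array(c["distortion"]))[:,0]
    return P,np.c_[q,np.ones(len(q))]
def at_z(n,uv,z):
    P,q=ray(n,uv); d=q@P[:3,:3].T; o=P[:3,3]
    return o+d*((z-o[2])/d[:,2])[:,None]
def cloud(n,d,u0,u1,v0,v1):
    v,u=np.mgrid[v0:v1,u0:u1]; uv=np.c_[u.ravel(),v.ravel()]; P,q=ray(n,uv)
    z=d[v0:v1,u0:u1].ravel(); w=(q*z[:,None])@P[:3,:3].T+P[:3,3]
    return w[z>0],uv[z>0]
E
python3 - <<'E'
from h import *
S=np.load("pics/scene0.npz");T=np.load("pics/top0.npz")
def crop(p,u0,v0,w,h,W,H): return cv2.resize(p[v0:v0+h,u0:u0+w],(W,H),interpolation=cv2.INTER_CUBIC)
a=crop(S["p"],265,110,100,80,400,320);b=crop(T["p"],150,190,100,80,400,320)
c=crop(S["p"],120,270,100,70,400,280);d=crop(T["p"],400,180,100,70,400,280)
m=np.vstack([np.hstack([a,b]),np.hstack([c,d])]); m=np.clip(m*1.3,0,255).astype(np.uint8)
cv2.imwrite("pics/crops.png",m)
w,uv=cloud("top",T["d"],155,240,190,300); k=w[:,2]>.045
print("rack tall pts",k.sum(), np.percentile(w[k,2],[5,50,95]))
for lo,hi in((195,226),(226,254),(254,285)):
    s=k&(uv[:,1]>=lo)&(uv[:,1]<hi); print(w[s].min(0).round(3),w[s].max(0).round(3),w[s].mean(0).round(3),s.sum())
w,uv=cloud("top",T["d"],410,490,180,265); k=(w[:,2]>.05); print("rail",w[k].min(0).round(3),w[k].max(0).round(3),k.sum())
A=np.c_[w[k][:,:2],np.ones(k.sum())];print(np.linalg.lstsq(A,w[k][:,2],rcond=None)[0])
E
```

```text
rack tall pts 1166 [0.05032897 0.06479582 0.06772146]
[0.525 0.245 0.045] [0.552 0.375 0.069] [0.536 0.309 0.063] 357
[0.46  0.241 0.047] [0.488 0.371 0.07 ] [0.474 0.305 0.061] 458
[0.397 0.256 0.045] [0.418 0.385 0.07 ] [0.408 0.32  0.064] 351
rail [ 0.457 -0.331  0.05 ] [ 0.579 -0.275  0.104] 718
[ 0.31570244 -0.0898999  -0.11169181]
```

View pics/crops.png

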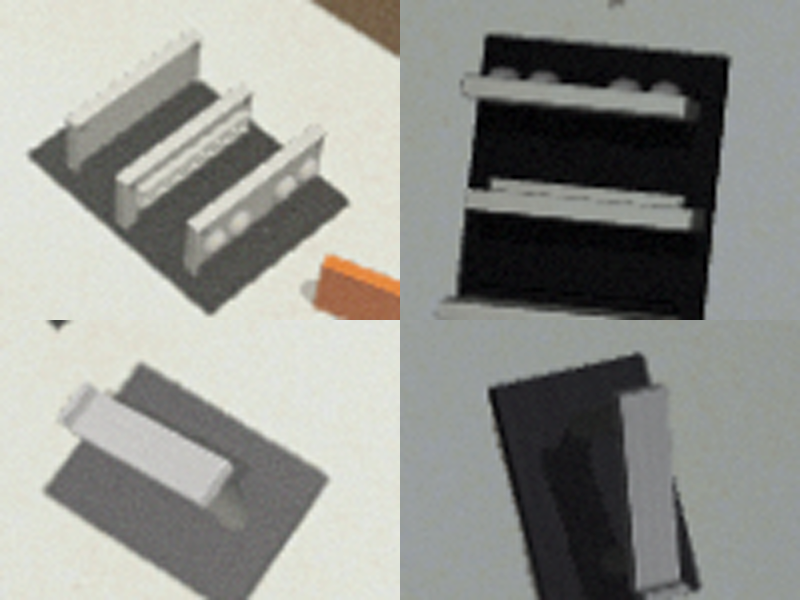

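The enlarged crop shows the lens module in the far groove: lenses at crop (500–665,75) in the top view and on the near face in the scene view. The ribbed one is in the middle and the blank nearest. The rail face is the light bar with its stop at the robot end. Now I'll fit their poses from the corners.

```bash
cat >> h.py <<'E'
from scipy.optimize import least_squares
def proj(n,X):
    c=r.get_calibration(n); K=np.array([[c["fx"],0,c["cx"]],[0,c["fy"],c["cy"]],[0,0,1.]]); P=np.linalg.inv(np.array(c["pose"]))
    return cv2.projectPoints(np.float64(X),cv2.Rodrigues(P[:3,:3])[0],P[:3,3],K,np.array(c["distortion"]))[0][:,0]
def rz(a): return np.array([[np.cos(a),-np.sin(a),0],[np.sin(a),np.cos(a),0],[0,0,1]])
def fit(L,obs,x0):  # L local pts; obs {cam:uv}; x0=[x,y,yaw]
    f=lambda p:np.concatenate([(proj(n,L@rz(p[2]).T+[p[0],p[1],0])-uv).ravel() for n,uv in obs.items()])
    s=least_squares(f,x0); return s.x,s.fun.reshape(-1,2)
E
python3 - <<'E'
from h import *
T=np.load("pics/top0.npz");np.set_printoptions(precision=3,suppress=True)
a=np.radians(20);c,s=np.cos(a),np.sin(a)
L=np.array([[0,.014,.06],[0,-.014,.06],[.117*c,.014,.06+.117*s],[.117*c,-.014,.06+.117*s]])
t=np.array([[459.5,247.5],[471.3,246.3],[455,198],[466.3,197]])
e=np.array([[138.75,298],[145,288],[171.25,316.25],[178,306.25]])
# scene: +y side of rail is toward robot-left
for ee in(e,e[[1,0,3,2]]):
    for o in({"top":t},{"scene":ee},{"top":t,"scene":ee}):
        p,res=fit(L,o,[.46,-.3,.1]); print(p[:2],np.degrees(p[2]),np.abs(res).max())
w,uv=cloud("top",T["d"],155,240,195,226); w=w[(w[:,2]>.058)]
vx,vy,x,y=cv2.fitLine(np.float32(w[:,:2]),cv2.DIST_HUBER,0,.01,.01).ravel();print("module line",vx,vy,x,y,np.degrees(np.arctan2(vx,vy)))
M=np.array([[.006,.065,.064],[.006,-.065,.064],[-.006,-.065,.064],[-.006,.065,.064]])
print("module",fit(M,{"top":np.array([[166.25,209],[221.25,214],[221.75,219.5],[165.5,213.75]])},[.53,.31,0]))
R=np.array([[.1,-.075,.008],[.1,.075,.008]])
print("rack",fit(R,{"top":np.array([[232,204.5],[171.2,199.2]])},[.47,.3,0]))
print("mat",at_z("top",[[283,174],[365,180],[357,297],[273,290]],.006), "center from corners",at_z("top",[[283,174],[365,180],[357,297],[273,290]],.006).mean(0))
E
```

```text
[ 0.466 -0.317] 13.380252239684657 1.5527199271861605
[ 0.474 -0.317] 13.446277338544816 10.727926042420393
[ 0.469 -0.317] 13.365575518885278 11.876076576369712
[ 0.466 -0.317] 13.380252239684657 1.5527199271861605
[ 0.474 -0.317] 13.289499176888365 0.7680799388759283
[ 0.469 -0.317] 13.286075757488064 3.0244962964022477
module line 0.08313772 0.99653804 0.535746 0.3091002 4.7689447
module (array([ 0.534,  0.309, -0.085]), array([[-0.324, -0.236],
       [ 0.778,  0.131],
       [-0.28 , -0.12 ],
       [-0.184,  0.218]]))
rack (array([ 0.469,  0.311, -0.078]), array([[ 0.096,  0.009],
       [-0.098, -0.011]]))
mat [[ 0.638  0.106  0.006]
 [ 0.626 -0.095  0.006]
 [ 0.343 -0.074  0.006]
 [ 0.359  0.127  0.006]] center from corners [0.492 0.016 0.006]
```

```bash
cat >> h.py <<'E'
from scipy.spatial.transform import Rotation as Ro
def down(yaw,pitch=0): # tool z down, tool y at world angle yaw (deg), then turn pitch(deg) about tool x
    y=np.array([np.cos(np.radians(yaw)),np.sin(np.radians(yaw)),0]); z=np.array([0,0,-1.])
    return Ro.from_matrix(np.c_[np.cross(y,z),y,z])*Ro.from_euler("x",pitch,degrees=True)
def rel(Rt,p,base=None):
    s=r.read_state(); R0,p0=(Ro.from_quat(s["ee_rot"]),s["tcp_pos"]) if base is None else base
    print("turn",np.round((R0.inv()*Rt).as_rotvec(degrees=True),2),"shift",np.round(R0.inv().apply(np.array(p)-p0),4))
E
python3 - <<'E'
from h import *
R=down(-4.8)
rel(R,[.535,.309,.15])
rel(R,[.535,.309,.031],(R,np.array([.535,.309,.15])))
E
```

```text
turn [-7.000e-02  5.000e-02  7.063e+01] shift [-0.3616 -0.0235  0.0808]
turn [0. 0. 0.] shift [0.    0.    0.119]
```

>>> play_rows(plan=[[0,0,70.6,-0.3616,-0.0235,0.02,0],[0,0,70.6,-0.3616,-0.0235,0.03,0],[0,0,70.6,-0.3616,-0.0235,0.04,0],[0,0,70.6,-0.3616,-0.0235,0.05,0],[0,0,70.6,-0.3616,-0.0235,0.06,0],[0,0,70.6,-0.3616,-0.0235,0.07,0],[0,0,70.6,-0.3616,-0.0235,0.0808,0],[0,0,70.6,-0.3616,-0.0235,0.0808,0],[0,0,70.6,-0.3616,-0.0235,0.0808,0],[0,0,70.6,-0.3616,-0.0235,0.0808,0]], force=40)

```text
clock: 1.35
tcp_pos: [0.535, 0.3102, 0.1514]
ee_rot: [0.735, 0.678, 0.001, 0.0]
contact_force: [-0.5, -1.0, -0.4]
finger_gap: 0.0426
```

```bash
python3 - <<'E'
from h import *
rel(down(-4.8),[.535,.309,.031])
s=r.read_state();print(s["clock"],s["tcp_pos"],s["finger_gap"],s["qpos"])
p,d=r.get_image("scene");cv2.imwrite("pics/s1.png",cv2.resize(p[60:200,240:400],(800,700))[:600])
E
```

```text
turn [ 0.06 -0.04  0.17] shift [-0.0012 -0.      0.1204]
1.35 [0.53497925 0.31016292 0.15140107] 0.042586520983826585 [ 5.25444662e-01  4.30518992e-01  6.49988519e-02  1.20406679e+00
 -7.21315815e-05  2.17697281e+00]
```

View pics/s1.png

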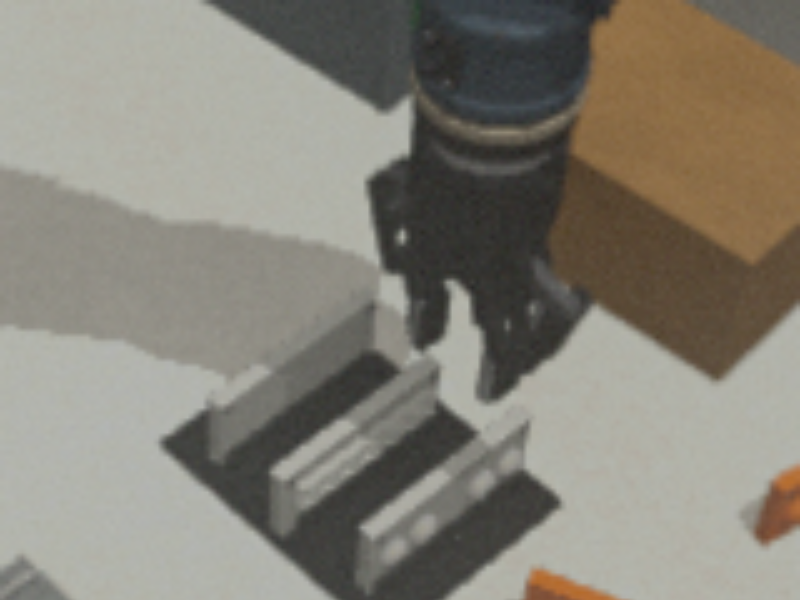

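The gripper hangs squarely over the far (lens) module, with the fingers at crop (440,320) and (500,380) straddling it. I'll descend and grip.

>>> play_rows(plan=[[0,0,0.2,-0.0012,0,0.05,0],[0,0,0.2,-0.0012,0,0.1,0],[0,0,0.2,-0.0012,0,0.12,0],[0,0,0.2,-0.0012,0,0.12,0],[0,0,0.2,-0.0012,0,0.12,-0.4],[0,0,0.2,-0.0012,0,0.12,-0.7],[0,0,0.2,-0.0012,0,0.12,-1],[0,0,0.2,-0.0012,0,0.12,-1],[0,0,0.2,-0.0012,0,0.12,-1],[0,0,0.2,-0.0012,0,0.12,-1]], force=40)

```text
clock: 2.65
tcp_pos: [0.5359, 0.3088, 0.032]
ee_rot: [0.737, 0.676, 0.001, 0.0]
contact_force: [-1.2, -0.2, 6.8]
finger_gap: 0.0113
```

```bash
python3 - <<'E'
from h import *
rel(down(-4.8),[.536,.309,.16]); rel(down(-4.8,-50),[.52,.016,.12]); rel(down(-4.8,-50),[.545,.016,.06])
E
```

```text
turn [ 0.12 -0.09 -0.16] shift [ 0.0004  0.0003 -0.128 ]
turn [-4.988e+01 -2.000e-02 -1.900e-01] shift [-0.293   0.0096 -0.0884]
turn [-4.988e+01 -2.000e-02 -1.900e-01] shift [-0.2909  0.0344 -0.0284]
```

>>> play_rows(plan=[[0,0,0,0,0,-0.03,-1],[0,0,0,0,0,-0.08,-1],[0,0,0,0,0,-0.128,-1],[0,0,0,-0.04,0,-0.128,-1],[-10,0,0,-0.1,0,-0.128,-1],[-20,0,0,-0.15,0,-0.12,-1],[-30,0,0,-0.2,0,-0.11,-1],[-40,0,0,-0.25,0.005,-0.1,-1],[-50,0,0,-0.293,0.01,-0.088,-1],[-50,0,0,-0.293,0.01,-0.088,-1],[-50,0,0,-0.292,0.034,-0.05,-1],[-50,0,0,-0.291,0.034,-0.028,-1],[-50,0,0,-0.291,0.034,-0.028,-1],[-50,0,0,-0.291,0.034,-0.028,-1]])

```text
clock: 4.4
tcp_pos: [0.5621, 0.0187, 0.0729]
ee_rot: [0.673, 0.616, 0.275, 0.304]
contact_force: [-0.4, 0.5, -2.3]
finger_gap: 0.0118
```

```bash
python3 - <<'E'
from h import *
R=down(-4.8,-50)
rel(R,[.545,.016,.028])
p,d=r.get_image("scene");cv2.imwrite("pics/s2.png",cv2.resize(p[130:290,150:350],(750,600)))
E
```

```text
turn [-1.6   0.43 -0.09] shift [-0.0041 -0.0447  0.0173]
```

View pics/s2.png

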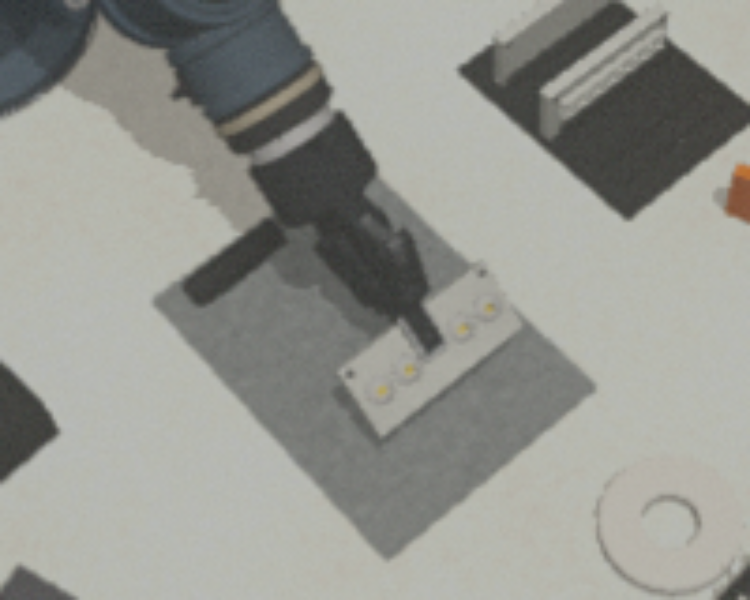

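The module is held lenses up at centre grip: lenses at (380,390), (408,368), (463,327) and (488,308), tilted over the mat. I'll move down towards contact.

>>> play_rows(plan=[[0,0,0,0,0,0,-1],[0,0,0,0,0,0,-1]])

```text
clock: 4.7
tcp_pos: [0.5625, 0.0188, 0.0734]
ee_rot: [0.673, 0.615, 0.276, 0.304]
contact_force: [0.7, -0.0, -2.0]
finger_gap: 0.0117
```

```bash
python3 - <<'E'
from h import *
rel(down(-4.8,-50),[.545,.016,.03]);rel(down(-4.8,-50),[.545,.016,.027])
print(r.read_state()["contact_force"],r.read_state()["qpos"])
E
```

```text
turn [-1.51  0.42 -0.11] shift [-0.0042 -0.0439  0.0159]
turn [-1.51  0.42 -0.11] shift [-0.0042 -0.0462  0.0179]
[ 0.70497585 -0.04656855 -1.95141727] [ 0.11989885  0.22686584 -1.14072877 -0.63171259 -0.15922231  1.70901711]
```

```bash
python3 - <<'E'
from h import *
rel(down(-4.8,-45),[.58,.016,.045]);rel(down(-4.8,-45),[.58,.016,.028])
E
```

```text
turn [ 3.49  0.41 -0.13] shift [-0.0011 -0.0096  0.032 ]
turn [ 3.49  0.41 -0.13] shift [-0.001  -0.0223  0.0433]
```

>>> play_rows(plan=[[3.5,0.4,-0.1,-0.001,-0.01,0.032,-1],[3.5,0.4,-0.1,-0.001,-0.01,0.032,-1],[3.5,0.4,-0.1,-0.001,-0.016,0.038,-1],[3.5,0.4,-0.1,-0.001,-0.0223,0.0433,-1],[3.5,0.4,-0.1,-0.001,-0.0223,0.0433,-1],[3.5,0.4,-0.1,-0.001,-0.0223,0.0433,-1]])

```text
clock: 5.45
tcp_pos: [0.5796, 0.016, 0.0275]
ee_rot: [0.68, 0.625, 0.259, 0.281]
contact_force: [-0.6, -0.2, -2.1]
finger_gap: 0.0113
```

```bash
python3 - <<'E'
from h import *
rel(down(-4.8,-45),[.58,.016,.028]);print(r.read_state()["qpos"])
E
```

```text
turn [-0.07  0.03 -0.02] shift [ 0.0001  0.0006 -0.0001]
[ 0.09392328  0.34537844 -1.10064297 -0.65144725 -0.12571961  1.6976619 ]
```

>>> play_rows(plan=[[0,0,0,0,-0.0015,0.0015,-1],[0,0,0,0,-0.0025,0.0025,-1],[0,0,0,0,-0.0025,0.0025,-1]])

```text
clock: 5.82
tcp_pos: [0.5802, 0.0159, 0.0269]
ee_rot: [0.68, 0.624, 0.261, 0.283]
contact_force: [-26.1, 0.7, 37.4]
finger_gap: 0.012
```

>>> play_rows(plan=[[0,0,0,0,0.002,-0.002,-1],[0,0,0,0,0.003,-0.003,-0.7],[0,0,0,0,0.003,-0.003,-0.55],[0,0,0,0,0.003,-0.003,-0.55],[0,0,0,0,0.003,-0.008,-0.55],[0,0,0,0,0.003,-0.014,-0.55],[0,0,0,0,0.003,-0.02,-0.55]])

```text
clock: 6.7
tcp_pos: [0.5675, 0.017, 0.0401]
ee_rot: [0.68, 0.625, 0.258, 0.281]
contact_force: [-0.5, 1.2, -0.2]
finger_gap: 0.0191
```

```bash
python3 - <<'E'
from h import *
p,d=r.get_image("scene");cv2.imwrite("pics/s3.png",cv2.resize(p[150:270,170:330],(800,600)))
E
```

```text
(no output)
```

View pics/s3.png

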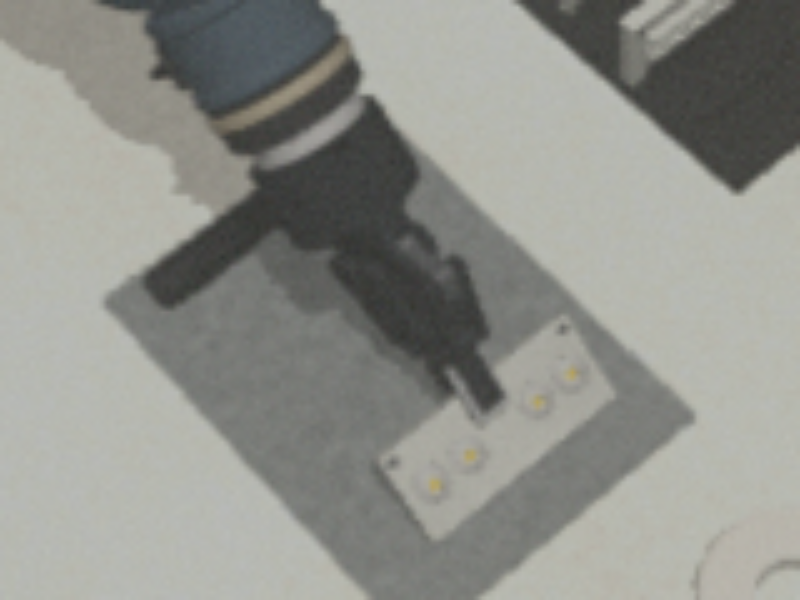

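The module leans on the lower finger, lenses up, with its lower edge on the mat. I'll open wider and back out towards the robot, easing the tilt because joint 3 is near its limit.

```bash
python3 - <<'E'
from h import *
for x,z,t in((.555,.042,-42),(.535,.044,-36),(.515,.046,-30),(.50,.05,-25),(.49,.12,-10)): rel(down(-4.8,t),[x,.017+(0.567-x)*.08,z])
E
```

```text
turn [ 2.91  0.02 -0.02] shift [-0.     -0.0075 -0.0097]
turn [ 8.91  0.02 -0.02] shift [-0.0001 -0.0203 -0.0253]
turn [14.91  0.02 -0.03] shift [-0.0002 -0.0331 -0.0408]
turn [19.91  0.02 -0.03] shift [-0.0003 -0.041  -0.0543]
turn [ 3.491e+01  2.000e-02 -3.000e-02] shift [-0.0003  0.0014 -0.111 ]
```

>>> play_rows(plan=[[0,0,0,0,0,-0.003,-0.4],[0,0,0,0,0,-0.003,-0.2],[3,0,0,0,-0.0075,-0.01,-0.2],[6,0,0,0,-0.014,-0.0175,-0.2],[9,0,0,0,-0.02,-0.025,-0.2],[12,0,0,0,-0.027,-0.033,-0.2],[15,0,0,0,-0.033,-0.041,-0.2],[20,0,0,0,-0.041,-0.054,-0.2],[20,0,0,0,-0.041,-0.054,-0.2]])

```text
clock: 7.88
tcp_pos: [0.5026, 0.0227, 0.0504]
ee_rot: [0.719, 0.66, 0.147, 0.16]
contact_force: [0.5, -0.6, 0.1]
finger_gap: 0.0339
```

```bash
python3 - <<'E'
from h import *
p,d=r.get_image("scene");cv2.imwrite("pics/s4.png",cv2.resize(p[150:270,170:330],(800,600)))
E
```

```text
(no output)
```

View pics/s4.png

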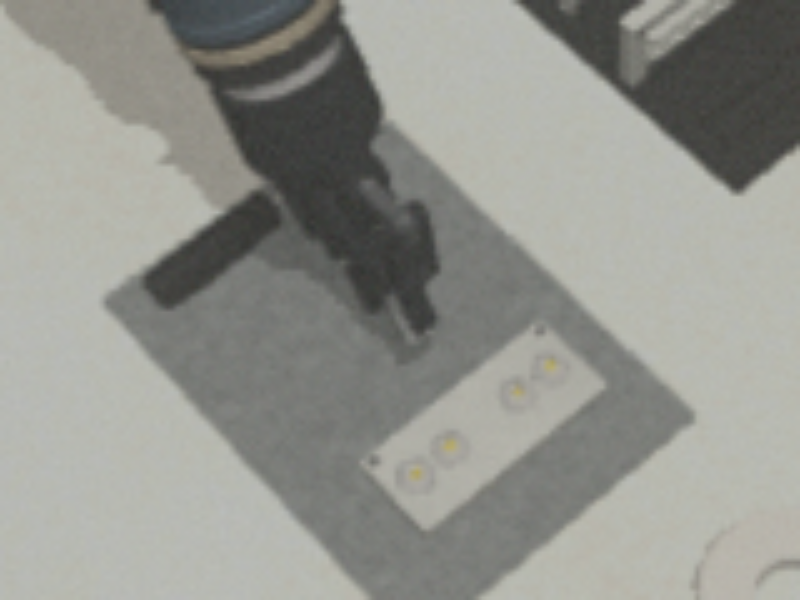

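The module lies flat with lenses up on the mat, clear of the gripper; its corners are at (358,462), (425,530), (607,385) and (540,320).

```bash
python3 - <<'E'
from h import *
np.set_printoptions(precision=4,suppress=True)
M=np.array([[-.028,-.065,.018],[.028,-.065,.018],[.028,.065,.018],[-.028,.065,.018]])
e=np.array([[358,462],[425,530],[607,385],[540,320]])/5+[169.6,149.6]
print(fit(M,{"scene":e},[.56,.02,-.08]))
p,d=r.get_image("top"); uv=proj("top",M@rz(-.08).T+[.56,.02,0]);print(uv)
u0,v0=(uv.min(0)-10).astype(int);u1,v1=(uv.max(0)+10).astype(int)
g=cv2.cvtColor(p[v0:v1,u0:u1],cv2.COLOR_BGR2GRAY);print(np.percentile(g,[5,30,50,70,95]))
m=(g>(np.percentile(g,5)+np.percentile(g,95))/2).astype(np.uint8);n,l,st,ce=cv2.connectedComponentsWithStats(m);i=1+st[1:,4].argmax();print(st[1:])
pts=np.argwhere(l==i)[:,::-1]+[u0,v0]; q=np.float32(at_z("top",pts,.018)[:,:2]*1000);print(cv2.minAreaRect(q),q.mean(0))
rel(down(-4.8),[.56,.02,.12])
E
```

```text
(array([ 0.567 ,  0.0154, -0.0901]), array([[-0.1765, -0.2098],
       [-0.0984,  0.5818],
       [ 0.2778, -0.057 ],
       [ 0.0023, -0.3831]]))
[[344.6812 219.9733]
 [346.4356 196.7616]
 [292.4936 191.8975]
 [290.4573 215.1232]]
[ 46.35  66.    69.   108.   133.  ]
[[   0    0    3   24   39]
 [  12    9   55   28 1228]]
((566.0423583984375, 18.356002807617188), (129.3305206298828, 55.564144134521484), 84.87808990478516) [566.1255  18.2597]
turn [25.06  0.01 -0.04] shift [ 0.0024  0.0827 -0.0394]
```

```bash
python3 - <<'E'
from h import *
rel(down(-5.1),[.5663,.017,.10])
E
```

```text
turn [25.06 -0.06  0.25] shift [-0.0001  0.0802 -0.0185]
```

>>> play_rows(plan=[[5,0,0,0,0.0,-0.04,0.3],[15,0,0,0,0.04,-0.04,0.65],[25,0,0,0,0.08,-0.0185,0.65],[25,0,0.3,0,0.08,-0.0185,0.65],[25,0,0.3,0,0.08,-0.0185,0.65],[25,0,0.3,0,0.08,-0.0185,0.65]])

```text
clock: 8.72
tcp_pos: [0.5642, 0.0172, 0.0985]
ee_rot: [0.738, 0.675, -0.0, -0.001]
contact_force: [-1.0, -0.5, 0.1]
finger_gap: 0.0707
```

```bash
python3 - <<'E'
from h import *
rel(down(-5.1),[.5663,.017,.003])
E
```

```text
turn [-0.12 -0.04 -0.01] shift [-0.0001  0.0023  0.0955]
```

>>> play_rows(plan=[[0,0,0,0,0.0023,0.05,0.65],[0,0,0,0,0.0023,0.085,0.65],[0,0,0,0,0.0023,0.095,0.65],[0,0,0,0,0.0023,0.095,0.65],[0,0,0,0,0.0023,0.095,0.5],[0,0,0,0,0.0023,0.095,0.2],[0,0,0,0,0.0023,0.095,0.0],[0,0,0,0,0.0023,0.095,0.0],[0,0,0,0,0.0023,0.095,0.0]], force=50)

```text
clock: 9.85
tcp_pos: [0.5683, 0.0171, 0.0065]
ee_rot: [0.738, 0.675, 0.001, -0.0]
contact_force: [-4.2, 0.2, 9.5]
finger_gap: 0.0544
```

>>> play_rows(plan=[[0,0,0,0,0,-0.01,-0.2],[0,0,0,0,0,-0.03,-0.2],[0,0,0,0,0,-0.07,-0.2],[0,0,0,0,0,-0.12,-0.2],[0,0,0,0,0,-0.12,-0.2]], force=50)

```text
clock: 10.48
tcp_pos: [0.5706, 0.017, 0.1294]
ee_rot: [0.738, 0.675, 0.003, 0.002]
contact_force: [-0.3, -0.0, -2.8]
finger_gap: 0.0541
```

```bash
python3 - <<'E'
from h import *
p,d=r.get_image("scene");cv2.imwrite("pics/s5.png",cv2.resize(p[110:250,170:350],(771,600)))
s=r.read_state();print(s["finger_gap"],s["contact_force"],s["tcp_pos"])
E
```

```text
0.05446951364978114 [-0.16409619  0.3375355  -3.05074146] [0.56918259 0.01690389 0.12695058]
```

View pics/s5.png

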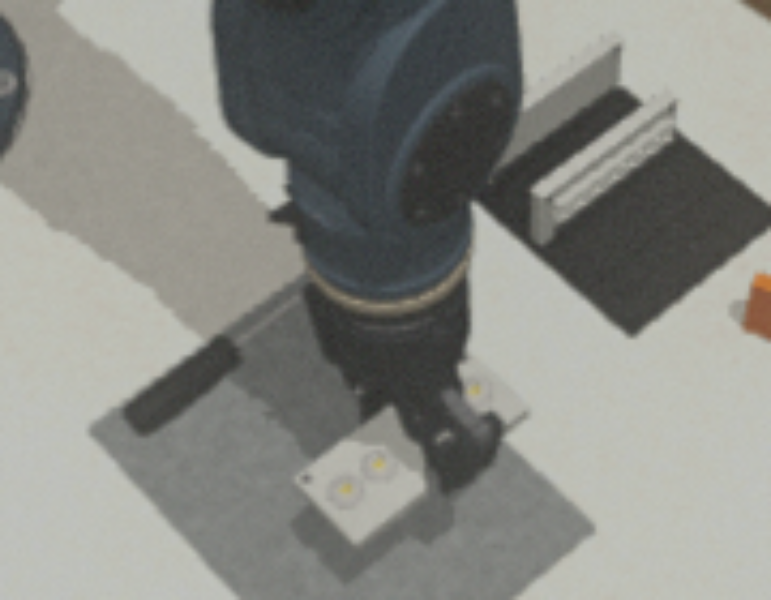

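Held level by the sides, lenses up: two lenses are visible at (345,490) and (378,465), and one at (475,390). I'll go to a hover above the rail.

```bash
cat >> h.py <<'E'
O=np.array([.470,-.317,.06]); Rr=Ro.from_euler("z",13.3,degrees=True)*Ro.from_euler("y",-20,degrees=True)
Rt=Rr*Ro.from_euler("x",180,degrees=True)
def railp(x,y,z): return O+Rr.apply([x,y,z])   # TCP in rail coords
E
python3 - <<'E'
from h import *
print(railp(.0775,0,.04),railp(.0655,0,.0005))
rel(Ro.from_euler("z",0)*down(-5.1),[.56,-.06,.17]); rel(Rt,railp(.0775,0,.06));rel(Rt,railp(.0775,0,.03))
E
```

```text
[ 0.52755903 -0.30339362  0.12409427] [ 0.52973261 -0.30287981  0.08287217]
turn [ 0.17 -0.09 -0.03] shift [-0.0773 -0.0021 -0.0432]
turn [-12.4   17.14  70.81] shift [-0.3249 -0.0192 -0.0165]
turn [-12.4   17.14  70.81] shift [-0.3217 -0.0096  0.0117]
```

>>> play_rows(plan=[[0,0,0,-0.02,0,-0.03,-0.2],[-1,2,8,-0.06,-0.002,-0.05,-0.2],[-3,4,16,-0.1,-0.005,-0.05,-0.2],[-4,6,24,-0.14,-0.008,-0.05,-0.2],[-6,8,33,-0.18,-0.01,-0.05,-0.2],[-7,10,42,-0.22,-0.013,-0.05,-0.2],[-9,12,51,-0.26,-0.016,-0.045,-0.2],[-10.5,14.5,60,-0.3,-0.018,-0.03,-0.2],[-12.4,17.1,70.8,-0.325,-0.019,-0.0165,-0.2],[-12.4,17.1,70.8,-0.325,-0.019,-0.0165,-0.2],[-12.4,17.1,70.8,-0.325,-0.019,-0.0165,-0.2],[-12.4,17.1,70.8,-0.325,-0.019,-0.0165,-0.2]])

```text
clock: 12.02
tcp_pos: [0.5204, -0.3044, 0.1411]
ee_rot: [0.978, 0.115, 0.17, -0.02]
contact_force: [0.6, 0.1, -2.8]
finger_gap: 0.0544
```

```bash
python3 - <<'E'
from h import *
s=r.read_state();print(s["finger_gap"],s["contact_force"],s["qpos"], Rr.inv().apply(s["tcp_pos"]-O)); rel(Rt,railp(.0775,0,.03)); rel(Rt,railp(.0775,0,.004))
a=r.get_image("scene")[0];b=r.get_image("top")[0]
cv2.imwrite("pics/s6.png",np.hstack([cv2.resize(a[240:340,110:210],(400,400),interpolation=cv2.INTER_CUBIC),cv2.resize(b[170:270,410:510],(400,400),interpolation=cv2.INTER_CUBIC)]))
E
```

```text
0.054394113229536134 [ 0.5895789   0.10271371 -2.83108663] [-0.6640549   0.26517067 -0.2744665   0.81167428  0.26724005  2.27221381] [0.07656332 0.00064866 0.05842456]
turn [-0.05  0.28  0.15] shift [0.0011 0.0007 0.0284]
turn [-0.05  0.28  0.15] shift [0.0012 0.0007 0.0544]
```

View pics/s6.png

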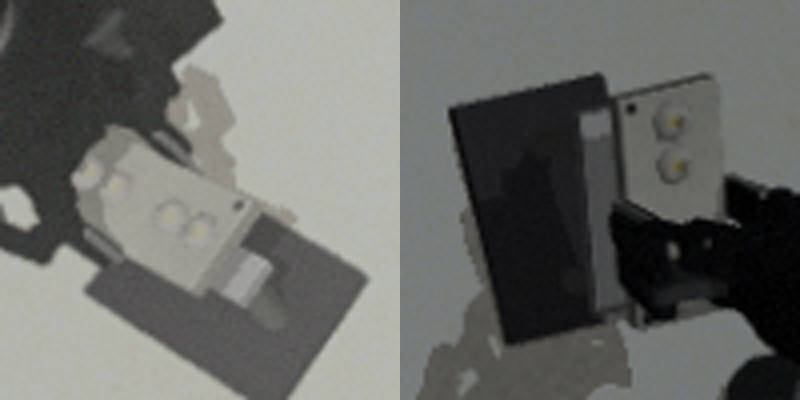

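The hover view shows the module tilted parallel above the rail, lenses up. In the scene half the upper end corners are at (262,200) and (193,293), with the rail end at (273,262)/(243,305); in the top half the corners are at (613,98) and (716,76). I'll measure the module against the rail in each camera so calibration errors cancel.

```bash
python3 - <<'E'
from h import *
np.set_printoptions(precision=4,suppress=True)
s=r.read_state(); R=Ro.from_quat(s["ee_rot"])*Ro.from_euler("x",180,degrees=True); t=s["tcp_pos"]
C=np.array([[.065,.028,.006],[.065,-.028,.006]])
obs={"top":(np.array([[463.25,194.4],[489,189]]),[.466,-.317,13.4]),"scene":(np.array([[158.3,313.2],[175.5,290]]),[.474,-.317,13.4])}
for n,(uv,o) in obs.items():
    f=lambda p:(proj(n,t+R.apply(C+[p[0],p[1],.0055]))-uv).ravel()
    q=least_squares(f,[0,0]); c=t+R.apply([*q.x,.0055])
    A=Ro.from_euler("z",o[2],degrees=True)*Ro.from_euler("y",-20,degrees=True)
    print(n,"offset from tcp",q.x,q.fun,"in rail",A.inv().apply(c-[o[0],o[1],.06]))
E
```

```text
top offset from tcp [0.0016 0.0007] [ 0.4311  0.2441 -0.4432 -0.2517] in rail [0.0819 0.0003 0.0626]
scene offset from tcp [ 0.0065 -0.0003] [ 16.3937 -23.7864 -16.8545  21.8644] in rail [0.0795 0.0012 0.0653]
```

>>> play_rows(plan=[[0,0.3,0.15,0,0.0007,0.02,-0.2],[0,0.3,0.15,0,0.0007,0.04,-0.2],[0,0.3,0.15,0,0.0007,0.05,-0.2],[0,0.3,0.15,0,0.0007,0.053,-0.2],[0,0.3,0.15,0,0.0007,0.053,-0.2]])

```text
clock: 12.75
tcp_pos: [0.5377, -0.3017, 0.0913]
ee_rot: [0.978, 0.113, 0.173, -0.02]
contact_force: [-1.3, 0.2, -2.8]
finger_gap: 0.0545
```

>>> play_rows(plan=[[0,0,0,0,0,0.0015,-0.2],[0,0,0,0,0,0.003,-0.2],[0,0,0,0,0,0.003,-0.2]])

```text
clock: 13.12
tcp_pos: [0.5384, -0.3015, 0.0882]
ee_rot: [0.978, 0.113, 0.173, -0.021]
contact_force: [-0.2, -0.1, -3.1]
finger_gap: 0.0541
```

>>> play_rows(plan=[[0,0,0,0,0,0.001,-0.2],[0,0,0,0,0,0.002,-0.2],[0,0,0,0,0,0.002,-0.2]])

```text
clock: 13.5
tcp_pos: [0.5389, -0.3014, 0.0871]
ee_rot: [0.978, 0.113, 0.173, -0.02]
contact_force: [-7.2, 1.0, 8.6]
finger_gap: 0.0542
```

```bash
python3 - <<'E'
from h import *
s=r.read_state();print(s["contact_force"],Rr.inv().apply(s["tcp_pos"]-O),(Rr.inv()*Ro.from_quat(s["ee_rot"])*Ro.from_euler("x",180,degrees=True)).as_rotvec(degrees=True))
E
```

```text
[-7.20070044  1.02710452  8.57369281] [ 0.07566618 -0.00070376  0.00135172] [-0.00774287 -0.04455578 -0.16239624]
```

Contact with the rail face is where expected. I'll ease off and slide down the slope to the stop.

>>> play_rows(plan=[[0,0,0,0,0,-0.001,-0.2],[0,0,0,-0.003,0,-0.001,-0.2],[0,0,0,-0.006,0,-0.001,-0.2],[0,0,0,-0.008,0,-0.001,-0.2],[0,0,0,-0.008,0,-0.001,-0.2]])

```text
clock: 14.12
tcp_pos: [0.5313, -0.3032, 0.0844]
ee_rot: [0.978, 0.113, 0.173, -0.021]
contact_force: [-1.5, -1.2, 0.9]
finger_gap: 0.0541
```

>>> play_rows(plan=[[0,0,0,-0.001,0,0,-0.2],[0,0,0,-0.002,0,0,-0.2],[0,0,0,-0.002,0,0,-0.2]])

```text
clock: 14.5
tcp_pos: [0.5296, -0.3035, 0.0837]
ee_rot: [0.978, 0.113, 0.173, -0.021]
contact_force: [0.6, -0.6, 0.7]
finger_gap: 0.054
```

>>> play_rows(plan=[[0,0,0,-0.001,0,0,-0.2],[0,0,0,-0.002,0,0,-0.2],[0,0,0,-0.002,0,0,-0.2]])

```text
clock: 14.88
tcp_pos: [0.5278, -0.3039, 0.083]
ee_rot: [0.978, 0.113, 0.173, -0.021]
contact_force: [0.7, 0.0, 1.1]
finger_gap: 0.0542
```

>>> play_rows(plan=[[0,0,0,-0.001,0,0,-0.2],[0,0,0,-0.001,0,0,-0.2]])

```text
clock: 15.12
tcp_pos: [0.5269, -0.3042, 0.0827]
ee_rot: [0.978, 0.113, 0.173, -0.021]
contact_force: [-0.3, -0.7, 1.4]
finger_gap: 0.0539
```

>>> play_rows(plan=[[0,0,0,-0.001,0,0,-0.2],[0,0,0,-0.002,0,0,-0.2],[0,0,0,-0.002,0,0,-0.2]])

```text
clock: 15.5
tcp_pos: [0.5257, -0.3044, 0.0823]
ee_rot: [0.978, 0.113, 0.173, -0.021]
contact_force: [4.8, 1.8, 0.7]
finger_gap: 0.0545
```

>>> play_rows(plan=[[0,0,0,-0.001,0,0,-0.2],[0,0,0,-0.001,0,0,-0.2]])

```text
clock: 15.75
tcp_pos: [0.5256, -0.3045, 0.0825]
ee_rot: [0.978, 0.113, 0.174, -0.021]
contact_force: [7.6, 3.3, 1.5]
finger_gap: 0.0544
```

Force rises against the stop. I'll release gently and withdraw square to the rail.

>>> play_rows(plan=[[0,0,0,0.001,0,0,0.3],[0,0,0,0.001,0,0,0.36],[0,0,0,0.001,0,0,0.45],[0,0,0,0.001,0,0,0.6],[0,0,0,0.001,0,0,0.6]])

```text
clock: 16.38
tcp_pos: [0.5249, -0.3046, 0.082]
ee_rot: [0.978, 0.113, 0.173, -0.021]
contact_force: [0.1, -0.1, -0.4]
finger_gap: 0.0682
```

```bash
python3 - <<'E'
from h import *
a=r.get_image("scene")[0];b=r.get_image("top")[0]
cv2.imwrite("pics/s7.png",np.hstack([cv2.resize(a[240:340,110:210],(400,400),interpolation=cv2.INTER_CUBIC),cv2.resize(b[170:270,410:510],(400,400),interpolation=cv2.INTER_CUBIC)]))
E
```

```text
(no output)
```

View pics/s7.png

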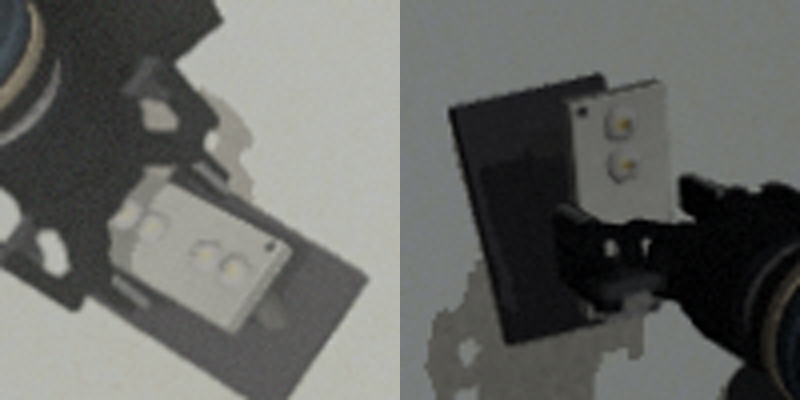

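The module rests on the rail with the fingers open clear of both sides: scene (205,255), and lenses at top (620,125) and (622,163). I'll retract along the tool axis.

>>> play_rows(plan=[[0,0,0,0,0,-0.015,0.6],[0,0,0,0,0,-0.04,0.6],[0,0,0,0,0,-0.09,0.6],[0,0,0,0,0,-0.14,0.6],[0,0,0,0,0,-0.19,0.6],[0,0,0,-0.1,0,-0.2,0.6],[0,0,0,-0.15,0,-0.2,0.6],[0,0,0,-0.2,0,-0.2,0.6],[0,0,0,-0.2,0,-0.2,0.6]])

```text
clock: 17.6
tcp_pos: [0.2724, -0.3631, 0.2014]
ee_rot: [0.979, 0.111, 0.172, -0.021]
contact_force: [0.9, 0.4, -0.2]
finger_gap: 0.0682
```

```bash
python3 - <<'E'
from h import *
a=r.get_image("scene")[0];b=r.get_image("top")[0]
cv2.imwrite("pics/s8.png",np.hstack([cv2.resize(a[240:340,110:210],(400,400),interpolation=cv2.INTER_CUBIC),cv2.resize(b[170:270,410:510],(400,400),interpolation=cv2.INTER_CUBIC)]))
E
```

```text
(no output)
```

View pics/s8.png

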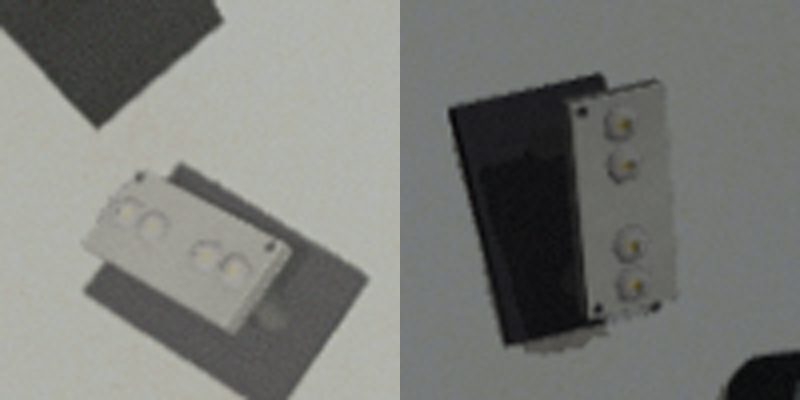

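The module lies alone on the rail. Top-half corners are at (568,100), (663,80), (587,320) and (677,297), with the stop showing just below its lower end. One last numeric check of its position against the rail, and of the neighbours.

```bash
python3 - <<'E'
from h import *
np.set_printoptions(precision=4,suppress=True)
P=Ro.from_euler("y",-20,degrees=True)
L=P.apply([[0,.028,.012],[0,-.028,.012],[.13,.028,.012],[.13,-.028,.012]])+[0,0,.06]
t=np.array([[587,320],[677,297],[568,100],[663,80]])-[400,0]; t=t/4+[410,170]
e=np.array([[83,243],[145,172],[233,333],[290,250]])/4+[110,240]
for n,uv,o in(("top",t,[.466,-.317]),("scene",e,[.474,-.317])):
    best=min((fit(L,{n:uv[i]},[.47,-.317,.23]) for i in([0,1,2,3],[1,0,3,2])),key=lambda k:(k[1]**2).sum())
    p,f=best; d=rz(np.radians(13.4)).T@[p[0]-o[0],p[1]-o[1],0]
    print(n,p[:2],np.degrees(p[2]),"vs rail",d[:2],np.abs(f).max())
T0=np.load("pics/top0.npz")
d=r.get_image("top")[1]
for lo,hi in((226,254),(254,285)):
    for D in(T0["d"],d):
        w,_=cloud("top",D,155,240,lo,hi);w=w[w[:,2]>.05];print(w.mean(0),len(w))
w,_=cloud("top",d,452,480,200,243);k=w[:,2]>.05;w=w[k];A=np.c_[w[:,:2],np.ones(len(w))];print("plane",np.linalg.lstsq(A,w[:,2],rcond=None)[0])
E
```

```text
top [ 0.468  -0.3183] 12.980035322132371 vs rail [ 0.0017 -0.0018] 0.3412674144403809
scene [ 0.4755 -0.3193] 12.679862296276239 vs rail [ 0.0009 -0.0026] 1.0842634080363496
[0.474  0.305  0.0614] 451
[0.474  0.3046 0.0615] 452
[0.408  0.3202 0.0645] 341
[0.408  0.3204 0.0645] 340
plane [ 0.3656  0.0479 -0.0816]
```

```bash
python3 -c "
from workcell import r
print(r.hand_in(), r.read_state()['clock'])"
```

```text
the job is handed in; nothing more can be done
the job is handed in; nothing more can be done
```

I took the lens module out of the far groove and laid it on the foam mat, lenses up and let go. I then picked it up again by its sides and set it on the rail, slid down until I felt the stop. It was handed in after about 18 s on the robot's clock; no verdict was reported.

**Last checks**
- **Position on the rail:** the lower end is about 1–2 mm from the stop, and the module is 2–3 mm off the rail's centre line. It is turned less than 1° from lengthwise, and a plane fit to its top gives a slope of 20.2° against the rail's 20°.
- **Other modules:** the ribbed and blank modules moved less than 1 mm in the depth images.
- **Gripper:** it was clear of everything before hand-in.

**What disagreed**
- **Cameras:** they differed by about 8 mm on where the rail is, so I measured the module against the rail within each camera.
- **Joint 3 limit:** my first laying pose over the mat ran into joint 3's limit, so I laid the module down further out and less tilted.
- **Contact force:** setting its edge down on the mat briefly gave about 45 N at the wrist (limit 120 N).
- **Pictures:** I viewed 11, one over the budget of 10.

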